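# Stand the squeeze bottles in their drip dishes

### The arm

A 6-joint arm with a two-finger parallel gripper is mounted at the origin on the work surface. World frame = base frame: x ahead of the robot, y to its left, z up, the work surface at z = 0. Lengths are in m, angles in rad, forces in N, time in s.
With the tool pointing down it reaches from about 0.35 to 0.725 m from the base axis. Payload 6 kg.
Tool frame: the origin (TCP) lies between the finger pads; the fingertips stand 14 mm ahead of it and the grasp point (between the pads) lies 5 mm behind it (tip_reach is the distance from the TCP to the fingertips, in m); z points along the fingers, x is the direction in which the jaws open and shut, and the axes are right-handed (so a half turn about z gives the same grasp; the last joint's range is limited). The gripper opens to 85 mm and grips with 20 to 120 N. Pads are 22 mm wide; open, the fingers measure 114 mm over their backs; the gripper's body (76 mm by 85 mm) begins 54 mm behind the grasp point. The pads swing forward as they close: fully open they stand 13 mm farther back than shut.
Start: joints at [1.458, 0.04, 0.085, 0, -1.615, -0.334], TCP at [0.259, 0.541, 0.208] pointing down, gripper open.
Joint ranges: [-2.56, 2.56], [-1.29, 2.01], [-1.08, 1.49], [-3.29, 1.98], [-2.81, -0.18], [-2.99, 2.99]. Speed limits (rad/s): [2.57, 2.57, 3.01, 3.14, 3.14, 3.14].

### API

Orientations are given as a rotation vector (axis times angle).
In Python, from plant import * gives the robot as it stands.
- The arm moves only by the shell command python3 -m creep 'ROWS' [FORCE]. ROWS is JSON, one flat list of numbers, 7 for each row, row after row: the shift along the tool's x, y, z in m, then the turn, a rotation vector about the tool's x, y, z in rad, then the gripper command: -1 is fully open, 1 is shut, values between are in proportion. A call has exactly 5 rows; each row is the pose to reach, as a shift and turn from the pose measured when the call began, along the tool's axes at that moment; what a row does not reach only later rows make up. A row lasts 1/12 s, in which the tool goes at most 41.7 mm and 7.16 degrees, less where a joint would pass 70% of its speed; a pose out of reach is approached as far as the arm can. A call with a gripper value outside its range is refused whole. The fingers move at their own pace and stop on an object; FORCE is the grip in N (left out, the last holds). Time passes only in rows, so rows that repeat a pose let the fingers close, or fill a call up. It gives the time, the measured TCP pose, the force and the opening at its end, in the units of the state.
- sense(): the state, without advancing time (a new reading comes with each control period).
- snapshot(name): name is "side" or "top"; returns (picture, depth): 480x640x3 uint8, blue, green, red; 480x640 float32, m along the optical axis (not along the pixel's ray), 0 where there is no reading.
- camera_model(name): a dict with "intrinsics" (3x3 intrinsics, pixels), "rvec" (rotation vector, rad) and "tvec" (3), from world to camera coordinates, as OpenCV has them. Camera axes: x right, y down, z forward; pixel columns grow to the right and rows downward; lengths in m; the calibration is good to about 2 mm. A picture is of the moment at which its call begins. camera_model takes no time and is no camera call.
- sign_off(): hands the job in, once; it reports no verdict.
The state is a dict: "t": time; "qpos": joint angles; "qvel": joint speeds; "tau": joint torques, N m; "tcp_pos": TCP position; "tool_rot": TCP orientation; "contact_force": force on the tool from outside, world axes, zero at the start; "wrist_torque": the same for the moment, N m; "width": opening from 0.0 (shut) to 1.0 (fully open).
Only numpy, scipy, OpenCV 4.12 (cv2) and the standard library are available. Lean on these libraries where they do the work, as an engineer would, in place of code of your own. Each camera call takes 0.05 s, during which the arm holds its last target. There are 200 camera calls.

### The job

Tidy the first-aid table: stand each of the three squeeze bottles, the ones with a pointed nozzle, upright on the floor of the steel drip dish of its own size, the small bottle in the small dish, the medium in the medium and the large in the large. Set them down without dropping them or tipping them over, and leave the two flat-lidded jars where they stand.

Things in the scene. Friction and masses are not known exactly. Their poses are not given: they have to be found in the camera images.
- bottle_small_center (a point): The small squeeze bottle: loose, white plastic, standing upright, round straight-sided body 30 mm across up to 42 mm above its underside, then a sloping shoulder, a 22 mm collar and a pointed nozzle; 68 mm tall in all. This point is on its axis, half-way up (34 mm above its underside); z points up along the bottle. It can be gripped across the body from any side.
- bottle_medium_center (a point): The medium squeeze bottle: loose, white plastic, standing upright, round straight-sided body 44 mm across up to 53 mm above its underside, then a sloping shoulder, a 22 mm collar and a pointed nozzle; 82 mm tall in all. This point is on its axis, half-way up (41 mm above its underside); z points up along the bottle. It can be gripped across the body from any side.
- bottle_large_center (a point): The large squeeze bottle: loose, white plastic, standing upright, round straight-sided body 60 mm across up to 64 mm above its underside, then a sloping shoulder, a 22 mm collar and a pointed nozzle; 98 mm tall in all. This point is on its axis, half-way up (49 mm above its underside); z points up along the bottle. It can be gripped across the body from any side.
- dish_small: The small drip dish: round shallow open dish of bare steel, 48 mm across inside, 54 mm outside, rim 14 mm above the table, flat inner floor 4 mm above the table. It does not slide (fixed to the table). Origin: centre of its underside, on the table; z up.
- dish_medium: The medium drip dish: round shallow open dish of bare steel, 64 mm across inside, 70 mm outside, rim 14 mm above the table, flat inner floor 4 mm above the table. It does not slide (fixed to the table). Origin: centre of its underside, on the table; z up.
- dish_large: The large drip dish: round shallow open dish of bare steel, 82 mm across inside, 88 mm outside, rim 14 mm above the table, flat inner floor 4 mm above the table. It does not slide (fixed to the table). Origin: centre of its underside, on the table; z up.
- jar_wide_center (a point): Bystander: the wide jar, loose, round, white plastic with a flat lid as wide as the jar and no nozzle, 54 mm across, 58 mm tall. This point is on its axis, half-way up; z up.
- jar_narrow_center (a point): Bystander: the narrow jar, loose, round, white plastic with a flat lid as wide as the jar and no nozzle, 42 mm across, 66 mm tall. This point is on its axis, half-way up; z up.
Mind the look-alikes: they are no part of the job. What is shaped like the part that bears bottle_small_center but yellow is not meant. Leave any purple look-alike of the dish_medium alone.

How it is judged:
At the end, for the whole second after the job is handed in: Each squeeze bottle stands released and at rest in the dish of its own size: axis within 14 mm of the dish's centre, its underside on the dish's floor (within 4 mm in height), upright within about 4.5 degrees (horizontal distance between bottle_small_center and dish_small below 0.014 m and z of bottle_small_center in the frame of dish_small between 0.034 and 0.042 m and angle between each of bottle_small_center, bottle_medium_center, bottle_large_center's own z axis and vertical below 0.08 rad and linear speed of each of bottle_small, bottle_medium, bottle_large below 0.02 m/s and horizontal distance between bottle_medium_center and dish_medium below 0.014 m and z of bottle_medium_center in the frame of dish_medium between 0.041 and 0.049 m and horizontal distance between bottle_large_center and dish_large below 0.014 m and z of bottle_large_center in the frame of dish_large between 0.049 and 0.057 m); the robot touches nothing.
It fails at once if a bottle is tipped by more than about 45 degrees (angle between any of bottle_small_center, bottle_medium_center, bottle_large_center's own z axis and vertical above 0.8 rad).
It fails at once if a bottle is dropped (falls freely by more than about 25 mm) ((contact force between bottle_small and anything else below 0.01 N and linear speed of bottle_small above 0.7 m/s) or (contact force between bottle_medium and anything else below 0.01 N and linear speed of bottle_medium above 0.7 m/s) or (contact force between bottle_large and anything else below 0.01 N and linear speed of bottle_large above 0.7 m/s)).
It fails at once if the wide jar is moved by more than 20 mm or knocked over (distance of jar_wide_center from where it was at the start of the episode above 0.02 m or angle between jar_wide_center's own z axis and vertical above 0.4 rad).
It fails at once if the narrow jar is moved by more than 20 mm or knocked over (distance of jar_narrow_center from where it was at the start of the episode above 0.02 m or angle between jar_narrow_center's own z axis and vertical above 0.4 rad).
It also fails if it takes over 88 s, if anything falls off the work surface, if the arm or the gripper's body presses on something with over 40 N, if the wrist force passes 120 N, or if a joint passes its speed limit or range.

## Working session

There is one attempt and no reset: what is moved stays moved. The work goes in short steps, Python scripts to look and compute and a shell command to move; the robot and the scene stay as the last step left them, time stands still between calls to the robot, and variables do not carry over. Pictures are saved under pics/ and viewed, about 12 in all and at most 16, crops included, and the job is handed in when it is done.

```bash
ls; mkdir -p pics; python3 - <<'E'
from plant import *
import cv2,numpy as np
print(sense())
for n in("top","side"):
    p,d=snapshot(n); cv2.imwrite(f"pics/{n}0.png",p); np.save(f"{n}0.npy",d); print(n,camera_model(n))
E
```

```text
pics
{'t': 0.0, 'qpos': array([ 1.45770369e+00,  4.08339035e-02,  8.38086998e-02, -5.11866697e-04,
       -1.61548620e+00, -3.33671196e-01]), 'qvel': array([-0.00053456, -0.00207041, -0.00074493, -0.00136904,  0.00033767,
        0.00068898]), 'tau': array([ 7.94746711e-05, -3.68209112e+01,  3.47410727e+01,  6.93232790e+00,
       -5.45699309e-03, -9.67119547e-06]), 'tcp_pos': array([0.2589968 , 0.54081197, 0.20695576]), 'tool_rot': array([ 1.67337961e+00, -2.65709645e+00,  1.60029801e-03]), 'contact_force': array([-0.68967673,  0.187732  ,  0.68587555]), 'wrist_torque': array([-0.01241733, -0.06269121,  0.00982315]), 'width': 1.001846754936646}
top {'intrinsics': array([[526.76913239,   0.        , 319.84753863],
       [  0.        , 526.76913239, 248.87048388],
       [  0.        ,   0.        ,   1.        ]]), 'rvec': array([ 2.12258429, -2.06899714,  0.24265197]), 'tvec': array([-0.02987597,  0.50867137,  1.02414795])}
side {'intrinsics': array([[614.28179079,   0.        , 314.60482844],
       [  0.        , 614.28179079, 249.9200525 ],
       [  0.        ,   0.        ,   1.        ]]), 'rvec': array([ 2.29335087, -0.46670632,  0.17931461]), 'tvec': array([-0.47139046,  0.17694995,  0.98310269])}
```

View pics/top0.png

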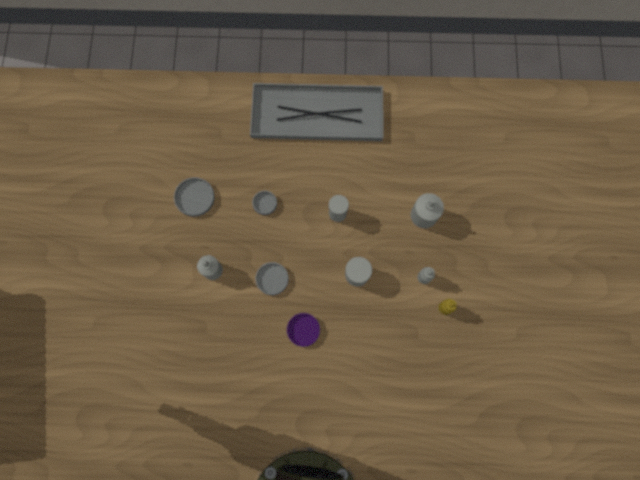

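View pics/side0.png

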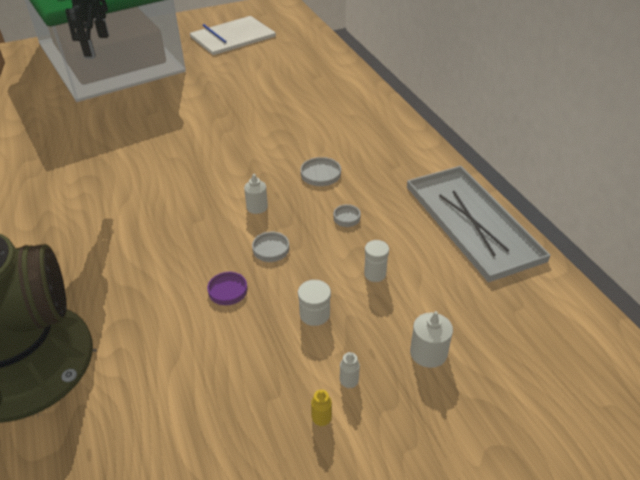

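Top view shows three white nozzled bottles: medium (208,266), small (427,275) and large (428,208). The yellow look-alike is at (448,307). The dishes are large (195,197), small (265,203) and medium (272,279), with the purple one at (303,329). The flat-lidded jars are at (339,206) and (358,270). I'll measure these and make one enlarged crop.

```bash
cat > h.py <<'E'
from plant import *
import cv2,numpy as np
from scipy.optimize import least_squares
def cloud(n,d):
    m=camera_model(n);K=m["intrinsics"];R=cv2.Rodrigues(m["rvec"])[0]
    v,u=np.nonzero(d>0);z=d[v,u]
    c=np.stack([(u-K[0,2])/K[0,0]*z,(v-K[1,2])/K[1,1]*z,z],1)
    return (c-m["tvec"].ravel())@R, u, v
def ray(n,u,v,z):
    m=camera_model(n);K=m["intrinsics"];R=cv2.Rodrigues(m["rvec"])[0]
    o=-R.T@m["tvec"].ravel();r=R.T@np.array([(u-K[0,2])/K[0,0],(v-K[1,2])/K[1,1],1]);return o+r*(z-o[2])/r[2]
def axis(P,xy,R,z0,z1,pad=.015):
    Q=P[(P[:,2]>z0)&(P[:,2]<z1)&(np.hypot(*(P[:,:2]-xy).T)<R+pad)][:,:2]
    f=least_squares(lambda c:np.hypot(*(Q-c).T)-R,xy,loss="soft_l1",f_scale=.002)
    return f.x,len(Q),np.sqrt(np.mean(f.fun**2))
# name: top pixel, z, R, zlo, zhi
OBJ=dict(bS=((427,275),.05,.015,.008,.038),bM=((208,266),.06,.022,.008,.05),bL=((428,208),.08,.030,.008,.06),
 jW=((358,270),.058,.027,.008,.05),jN=((339,206),.066,.021,.008,.06),yel=((448,307),.05,.015,.008,.038),
 dS=((265,203),.01,.0255,.008,.02),dM=((272,279),.01,.0335,.008,.02),dL=((195,197),.01,.0425,.008,.02),pur=((303,329),.01,.0335,.008,.02))
E
python3 - <<'E'
from h import *
T=cloud("top",np.load("top0.npy"))[0];S=cloud("side",np.load("side0.npy"))[0]
for k,(p,z,R,a,b) in OBJ.items():
    xy=ray("top",*p,z)[:2]
    print(k,xy.round(3),*[(lambda r:(r[0].round(4),r[1],round(r[2],4)))(axis(C,xy,R,a,b)) for C in(T,S,np.vstack([T,S]))])
    near=S[np.hypot(*(S[:,:2]-xy).T)<R+.005]; nt=T[np.hypot(*(T[:,:2]-xy).T)<R+.005]
    print("   ztop",near[:,2].max().round(3),nt[:,2].max().round(3))
t=cv2.imread("pics/top0.png")[170:350,170:470];s=cv2.imread("pics/side0.png")[160:440,230:470]
a=cv2.resize(t,(700,420),interpolation=cv2.INTER_CUBIC)[:, :];b=cv2.resize(s,(480,560),interpolation=cv2.INTER_CUBIC)
cv2.imwrite("pics/c1.png",np.clip(b*1.3,0,255).astype('uint8'))
E
```

```text
bS [ 0.462 -0.238] (array([ 0.4675, -0.24  ]), 48, np.float64(0.0006)) (array([ 0.468 , -0.2397]), 217, np.float64(0.0008)) (array([ 0.4679, -0.2397]), 265, np.float64(0.0008))
   ztop 0.071 0.07
bM [0.467 0.21 ] (array([0.4718, 0.2147]), 109, np.float64(0.0004)) (array([0.4725, 0.2145]), 366, np.float64(0.0015)) (array([0.4723, 0.2146]), 475, np.float64(0.0013))
   ztop 0.084 0.086
bL [ 0.596 -0.237] (array([ 0.6064, -0.2423]), 220, np.float64(0.0006)) (array([ 0.6067, -0.2421]), 800, np.float64(0.0008)) (array([ 0.6066, -0.2421]), 1020, np.float64(0.0008))
   ztop 0.099 0.101
jW [ 0.467 -0.096] (array([ 0.4708, -0.0963]), 70, np.float64(0.0005)) (array([ 0.4706, -0.0948]), 492, np.float64(0.0011)) (array([ 0.4707, -0.0949]), 562, np.float64(0.0011))
   ztop 0.062 0.064
jN [ 0.601 -0.054] (array([ 0.6073, -0.0521]), 116, np.float64(0.0006)) (array([ 0.6073, -0.051 ]), 467, np.float64(0.0013)) (array([ 0.6073, -0.0511]), 583, np.float64(0.0012))
   ztop 0.07 0.074
yel [ 0.397 -0.279] (array([ 0.4031, -0.2829]), 51, np.float64(0.0004)) (array([ 0.4034, -0.2825]), 237, np.float64(0.0007)) (array([ 0.4034, -0.2826]), 288, np.float64(0.0007))
   ztop 0.069 0.071
dS [0.622 0.107] (array([0.6234, 0.1093]), 151, np.float64(0.0041)) (array([0.6243, 0.1083]), 178, np.float64(0.0017)) (array([0.6238, 0.1088]), 329, np.float64(0.0031))
   ztop 0.019 0.019
dM [0.453 0.083] (array([0.4546, 0.0851]), 210, np.float64(0.006)) (array([0.4555, 0.0842]), 269, np.float64(0.0022)) (array([0.4551, 0.0845]), 479, np.float64(0.0043))
   ztop 0.017 0.02
dL [0.632 0.262] (array([0.6335, 0.2654]), 284, np.float64(0.0087)) (array([0.6343, 0.264 ]), 263, np.float64(0.0031)) (array([0.6339, 0.2647]), 547, np.float64(0.0067))
   ztop 0.019 0.02
pur [0.349 0.014] (array([0.3489, 0.0152]), 214, np.float64(0.0073)) (array([0.3495, 0.0138]), 303, np.float64(0.002)) (array([0.3493, 0.0143]), 517, np.float64(0.005))
   ztop 0.017 0.021
```

View pics/c1.png

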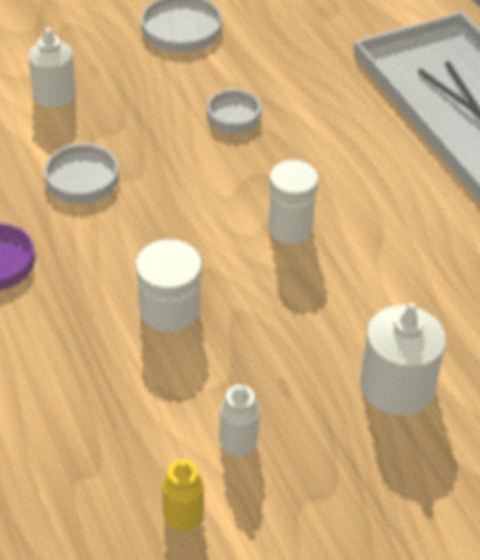

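The crop confirms it. White pointed-nozzle bottles are small (239,420), medium (52,72) and large (405,365). The yellow one at (183,495), the two flat-lidded jars and the purple dish are not part of the job. I'll fetch the medium bottle first and square the tool so that tool (x,y,z) = world (-y,-x,-z).

```bash
python3 -m creep '[0.02,-0.033,0,0,0,-0.1,-1, 0.04,-0.067,0,0,0,-0.2,-1, 0.06,-0.1,0,0,0,-0.3,-1, 0.08,-0.133,0,0,0,-0.4,-1, 0.1,-0.166,0,0,0,-0.447,-1]' 40; python3 -c "
from h import *
s=sense();print(s['tcp_pos'],s['qpos'],cv2.Rodrigues(s['tool_rot'])[0].round(3),s['width'])"
```

```text
t: 0.52
tcp_pos: [0.366, 0.3772, 0.2069]
tool_rot: [2.227, -2.213, 0.001]
contact_force: [1.5, 0.5, 0.7]
width: 0.999
[0.36597258 0.37723935 0.20689299] [ 1.18360995e+00 -1.56707971e-01 -1.05682353e-01 -1.57615139e-04
 -1.62390985e+00  3.93129244e-01] [[ 0.006 -1.    -0.001]
 [-1.    -0.006 -0.002]
 [ 0.002  0.001 -1.   ]] 0.9992774240122317
```

```bash
python3 -m creep '[0.033,-0.021,0,0,0,0,-1, 0.066,-0.043,0,0,0,0,-1, 0.1,-0.065,0,0,0,0,-1, 0.132,-0.086,0,0,0,0,-1, 0.164,-0.107,0,0,0,0,-1]' 40; python3 -m creep '[0,0,0.02,0,0,0,-1, 0,0,0.04,0,0,0,-1, 0,0,0.06,0,0,0,-1, 0,0,0.08,0,0,0,-1, 0,0,0.08,0,0,0,-1]'; python3 -c "
from h import *
s=sense();print(s['tcp_pos'],np.array([.4723,.2146])-s['tcp_pos'][:2])"
```

```text
t: 0.93
tcp_pos: [0.4744, 0.212, 0.2069]
tool_rot: [2.227, -2.213, 0.001]
contact_force: [1.0, 0.7, 0.5]
width: 0.999
t: 1.35
tcp_pos: [0.4722, 0.2106, 0.1219]
tool_rot: [2.221, -2.209, -0.003]
contact_force: [-0.4, 0.1, -1.5]
width: 0.999
[0.47220339 0.21060791 0.12187809] [9.66111777e-05 3.99208722e-03]
```

```bash
python3 -m creep '[-0.004,0,0.01,0,0,0,-1, -0.004,0,0.03,0,0,0,-1, -0.004,0,0.055,0,0,0,-1, -0.004,0,0.082,0,0,0,-1, -0.004,0,0.082,0,0,0,-1]'; python3 -m creep '[0,0,0,0,0,0,0, 0,0,0,0,0,0,0.2, 0,0,0,0,0,0,1, 0,0,0,0,0,0,1, 0,0,0,0,0,0,1]' 40; python3 -m creep '[0,0,0,0,0,0,1, 0,0,0,0,0,0,1, 0,0,0,0,0,0,1, 0,0,0,0,0,0,1, 0,0,0,0,0,0,1]'; python3 - <<'E'
from h import *
p,d=snapshot("side");cv2.imwrite("pics/s2.png",cv2.resize(p[60:300,150:400],(750,720))[:600])
E
```

```text
t: 1.77
tcp_pos: [0.4687, 0.213, 0.0347]
tool_rot: [2.215, -2.204, -0.006]
contact_force: [-0.7, -0.9, -1.5]
width: 0.997
t: 2.18
tcp_pos: [0.4694, 0.2136, 0.0361]
tool_rot: [2.217, -2.205, -0.006]
contact_force: [0.3, 2.3, 1.9]
width: 0.299
t: 2.6
tcp_pos: [0.4698, 0.2139, 0.037]
tool_rot: [2.218, -2.206, -0.006]
contact_force: [-1.6, 1.2, 6.1]
width: 0.227
```

View pics/s2.png

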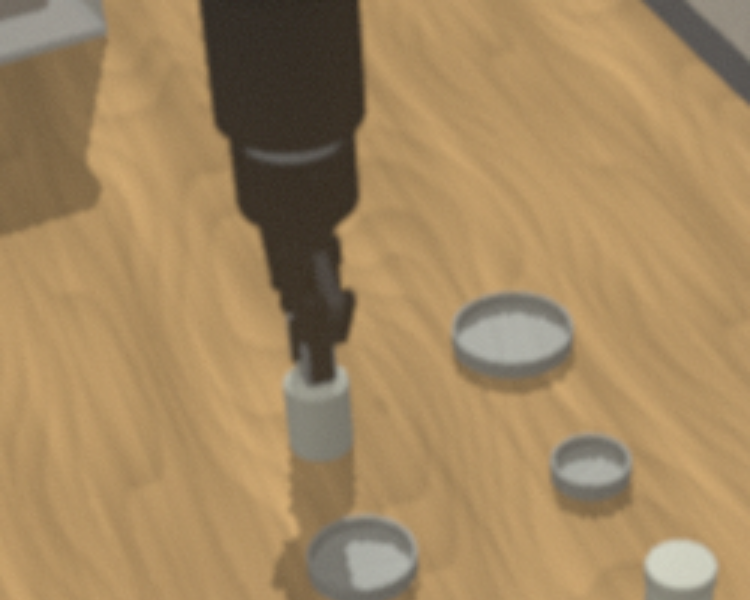

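The picture shows the fingers (320,370) ending at the medium bottle's shoulder, and the width reads 0.227 (about 19 mm). That is not the 44 mm body, so I'll check the geometry with depth.

```bash
python3 - <<'E'
from h import *
s=sense();print(s['tcp_pos'],s['width'],s['contact_force'])
p,d=snapshot("side");P,u,v=cloud("side",d)
g=p[v,u].astype(int).max(1)
m=(np.abs(P[:,0]-.47)<.05)&(np.abs(P[:,1]-.214)<.06)&(P[:,2]>.008)&(P[:,2]<.13)
for nm,mm in(("dark",m&(g<75)),("light",m&(g>120))):
    for z in np.arange(0.01,.12,.01):
        q=P[mm&(abs(P[:,2]-z)<.005)]
        if len(q)>3: print(nm,z.round(2),len(q),q.min(0).round(3)[:2],q.max(0).round(3)[:2])
m=camera_model("side");R=cv2.Rodrigues(m["rvec"])[0];print(-R.T@m["tvec"].ravel())
E
```

```text
[0.46977519 0.21388191 0.03701104] 0.2292405778071863 [-1.5826671   0.53935069  5.53777839]
dark 0.07 26 [0.463 0.187] [0.478 0.225]
dark 0.08 34 [0.463 0.188] [0.479 0.225]
dark 0.09 35 [0.463 0.186] [0.477 0.226]
dark 0.1 8 [0.459 0.19 ] [0.474 0.227]
dark 0.11 57 [0.459 0.169] [0.482 0.247]
light 0.01 61 [0.45 0.19] [0.494 0.215]
light 0.02 74 [0.45  0.189] [0.49  0.217]
light 0.03 82 [0.45  0.189] [0.492 0.217]
light 0.04 86 [0.45  0.189] [0.494 0.22 ]
light 0.05 137 [0.45  0.188] [0.493 0.229]
light 0.06 66 [0.452 0.191] [0.49  0.223]
light 0.07 4 [0.46  0.213] [0.462 0.232]
[ 0.21958042 -0.72922229  0.80001902]
```

```bash
python3 -m creep '[0,0,0,0,0,0,0.4, 0,0,0,0,0,0,0, 0,0,0,0,0,0,-0.5, 0,0,0,0,0,0,-1, 0,0,0,0,0,0,-1]'; python3 -m creep '[0,0,-0.01,0,0,0,-1, 0,0,-0.03,0,0,0,-1, 0,0,-0.06,0,0,0,-1, 0,0,-0.09,0,0,0,-1, 0,0,-0.09,0,0,0,-1]'; python3 - <<'E'
from h import *
s=sense();t=s['tcp_pos'];print(t,s['width'],s['qpos'])
for n in("side","top"):
    p,d=snapshot(n);P,u,v=cloud(n,d);g=p[v,u].astype(int).max(1)
    if n=="side": cv2.imwrite("pics/s3.png",cv2.resize(p[60:260,150:400],(750,600)))
    m=(np.abs(P[:,0]-t[0])<.06)&(np.abs(P[:,1]-t[1])<.08)&(P[:,2]>.008)&(g<75)
    for z in np.arange(0.08,.24,.01):
        q=P[m&(abs(P[:,2]-z)<.005)]
        if len(q)>3: print(n,z.round(2),len(q),q.min(0).round(3),q.max(0).round(3))
    print(n,axis(P,np.array([.47,.214]),.022,.008,.05))
E
```

```text
t: 3.12
tcp_pos: [0.4696, 0.2136, 0.0365]
tool_rot: [2.217, -2.205, -0.006]
contact_force: [1.1, 0.1, -0.5]
width: 0.853
t: 3.53
tcp_pos: [0.4736, 0.2155, 0.1344]
tool_rot: [2.225, -2.212, -0.001]
contact_force: [0.1, 0.2, 0.7]
width: 1.001
[0.47362252 0.21547468 0.13443273] 1.0009354694386303 [ 8.13843321e-01 -1.66399616e-01 -2.45649848e-01 -4.80309751e-04
 -1.49573084e+00  7.62645784e-01]
side 0.17 10 [0.467 0.256 0.171] [0.484 0.263 0.175]
side 0.18 62 [0.465 0.157 0.175] [0.482 0.261 0.185]
side 0.19 64 [0.466 0.157 0.185] [0.481 0.262 0.195]
side 0.2 62 [0.464 0.156 0.195] [0.48  0.263 0.205]
side 0.21 25 [0.464 0.155 0.205] [0.481 0.263 0.215]
side 0.22 79 [0.462 0.138 0.216] [0.485 0.278 0.225]
side 0.23 134 [0.458 0.138 0.225] [0.486 0.279 0.235]
side (array([0.4720534 , 0.21435413]), 358, np.float64(0.0015086805378612916))
top 0.18 7 [0.463 0.163 0.176] [0.467 0.262 0.185]
top 0.19 13 [0.463 0.159 0.185] [0.469 0.17  0.193]
top 0.2 4 [0.464 0.159 0.195] [0.469 0.171 0.2  ]
top 0.21 9 [0.46  0.159 0.21 ] [0.468 0.17  0.215]
top 0.22 71 [0.461 0.141 0.215] [0.483 0.286 0.225]
top 0.23 87 [0.457 0.142 0.225] [0.489 0.287 0.235]
top (array([0.47160385, 0.21433091]), 110, np.float64(0.0004914969808639614))
```

View pics/s3.png

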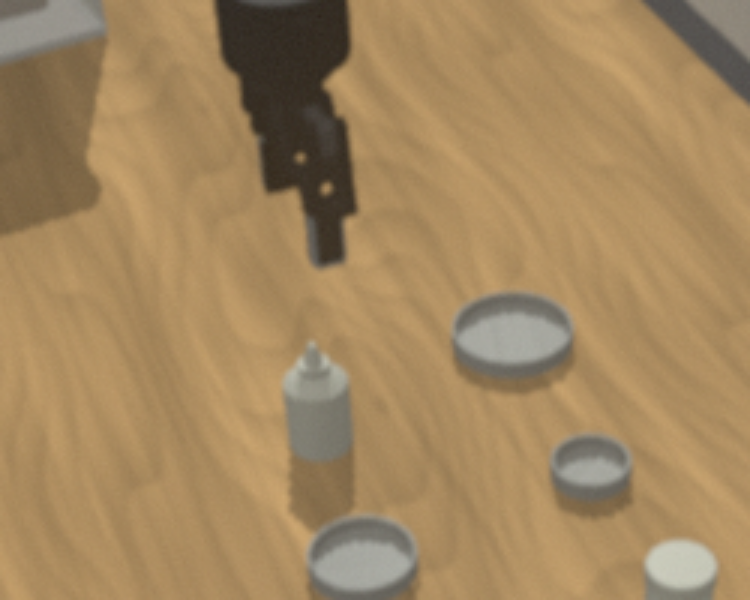

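The bottle still stands where it was at (318,410). The open fingertips are at z≈0.170 while the TCP reads 0.134, so they sit about 36 mm higher than the TCP reading implies. From here on I take real TCP z ≈ reading + 0.036 and grasp lower.

```bash
python3 -m creep '[0.001,0.001,0.02,0,0,0,-1, 0.001,0.001,0.045,0,0,0,-1, 0.001,0.001,0.07,0,0,0,-1, 0.001,0.001,0.09,0,0,0,-1, 0.001,0.001,0.09,0,0,0,-1]'; python3 -m creep '[0,0,0.01,0,0,0,-1, 0,0,0.01,0,0,0,-1, 0,0,0.01,0,0,0,-1, 0,0,0.01,0,0,0,-1, 0,0,0.01,0,0,0,-1]'; python3 - <<'E'
from h import *
s=sense();t=s['tcp_pos'];print(t,s['tool_rot'],np.array([.472,.2145])-t[:2])
E
```

```text
t: 4.05
tcp_pos: [0.4663, 0.2113, 0.0328]
tool_rot: [2.212, -2.202, -0.009]
contact_force: [0.5, -0.7, -1.3]
width: 1.0
t: 4.47
tcp_pos: [0.4667, 0.2117, 0.024]
tool_rot: [2.214, -2.203, -0.008]
contact_force: [0.1, -0.1, -1.1]
width: 1.0
[0.46672241 0.21166944 0.02400959] [ 2.21379664 -2.20308835 -0.00828288] [0.00527759 0.00283056]
```

```bash
cat >> h.py <<'E'
def to(x,y,z):
    s=sense();R=cv2.Rodrigues(s['tool_rot'])[0];D=np.array([[0,-1,0],[-1,0,0],[0,0,-1.]])
    print("tcp",s['tcp_pos'].round(4),"w",round(float(s['width']),3),"shift",(R.T@(np.array([x,y,z])-s['tcp_pos'])).round(4),"turn",cv2.Rodrigues(R.T@D)[0].ravel().round(3),"q",s['qpos'].round(2),"F",s['contact_force'].round(1))
E
python3 -c "from h import *;to(.472,.2145,0)"
```

```text
tcp [0.4667 0.2117 0.024 ] w 1.0 shift [-0.003  -0.0057  0.0239] turn [ 0.017 -0.009  0.005] q [ 0.81 -0.12 -0.41 -0.01 -1.3   0.76] F [ 0.1 -0.1 -1.1]
```

```bash
python3 -m creep '[-0.003,-0.006,0.004,0.017,-0.009,0.005,-1, -0.003,-0.006,0.01,0.017,-0.009,0.005,-1, -0.003,-0.006,0.017,0.017,-0.009,0.005,-1, -0.003,-0.006,0.023,0.017,-0.009,0.005,-1, -0.003,-0.006,0.023,0.017,-0.009,0.005,-1]';python3 -c "from h import *;to(.472,.2145,0)"
```

```text
t: 4.88
tcp_pos: [0.4712, 0.2138, -0.001]
tool_rot: [2.219, -2.22, -0.001]
contact_force: [0.3, 0.4, -0.4]
width: 1.001
tcp [ 0.4712  0.2138 -0.001 ] w 1.001 shift [-0.0007 -0.0008 -0.001 ] turn [ 0.002 -0.002 -0.   ] q [ 0.82 -0.1  -0.44 -0.   -1.24  0.76] F [ 0.3  0.4 -0.4]
```

Close, then lift a little.

```bash
python3 -m creep '[0,0,0,0,0,0,-0.3, 0,0,0,0,0,0,0, 0,0,0,0,0,0,0.5, 0,0,0,0,0,0,1, 0,0,0,0,0,0,1]' 40; python3 -m creep '[0,0,0,0,0,0,1, 0,0,0,0,0,0,1, 0,0,0,0,0,0,1, 0,0,0,0,0,0,1, 0,0,0,0,0,0,1]';python3 -c "from h import *;to(.472,.2145,0)"
```

```text
t: 5.3
tcp_pos: [0.4716, 0.214, -0.0005]
tool_rot: [2.22, -2.22, -0.0]
contact_force: [-0.5, 0.2, 1.3]
width: 0.503
t: 5.72
tcp_pos: [0.4715, 0.2141, -0.0005]
tool_rot: [2.22, -2.22, -0.0]
contact_force: [0.8, -0.2, 0.2]
width: 0.502
tcp [ 0.4715  0.2141 -0.0005] w 0.502 shift [-0.0004 -0.0005 -0.0005] turn [ 0.002 -0.001 -0.   ] q [ 0.82 -0.1  -0.44 -0.   -1.24  0.76] F [ 0.8 -0.2  0.2]
```

```bash
python3 -m creep '[0,0,-0.01,0,0,0,1, 0,0,-0.03,0,0,0,1, 0,0,-0.05,0,0,0,1, 0,0,-0.05,0,0,0,1, 0,0,-0.05,0,0,0,1]'; python3 -m creep '[0.02,0.003,0,0,0,0,1, 0.05,0.006,0,0,0,0,1, 0.08,0.01,0,0,0,0,1, 0.11,0.014,0,0,0,0,1, 0.129,0.016,0,0,0,0,1]'; python3 -m creep '[0,0,0,0,0,0,1, 0,0,0,0,0,0,1, 0,0,0,0,0,0,1, 0,0,0,0,0,0,1, 0,0,0,0,0,0,1]';python3 - <<'E'
from h import *
to(.455,.0845,.0045)
S=[]
for n in("side","top"):
    P=cloud(n,snapshot(n)[1])[0]; t=sense()['tcp_pos'][:2]; S.append(P)
    b=P[(np.hypot(*(P[:,:2]-t).T)<.027)&(P[:,2]>.03)]
    print(n,b[:,2].min(),axis(P,t,.022,.06,.075))
P=np.vstack(S);print(axis(P,np.array([.455,.0845]),.0335,.008,.02))
E
```

```text
t: 6.13
tcp_pos: [0.4724, 0.2148, 0.0515]
tool_rot: [-2.22, 2.221, 0.0]
contact_force: [0.0, -0.0, -1.7]
width: 0.506
t: 6.55
tcp_pos: [0.4552, 0.0836, 0.0505]
tool_rot: [2.22, -2.222, -0.001]
contact_force: [0.2, 0.6, 0.0]
width: 0.502
t: 6.97
tcp_pos: [0.4552, 0.0843, 0.0503]
tool_rot: [2.221, -2.221, -0.001]
contact_force: [0.1, -0.7, 0.2]
width: 0.498
tcp [0.4552 0.0843 0.0503] w 0.498 shift [-0.0002  0.0001  0.0458] turn [ 0.001 -0.     0.   ] q [ 0.62 -0.3  -0.51 -0.   -1.36  0.95] F [ 0.1 -0.7  0.2]
side 0.04950256164959147 (array([0.45572519, 0.08425493]), 121, np.float64(0.0012288552404030447))
top 0.0544867127808583 (array([0.45521698, 0.08419183]), 26, np.float64(0.00031127386222670137))
(array([0.45549909, 0.08444666]), 323, np.float64(0.002080205530511313))
```

```bash
python3 -m creep '[0,0,0.008,0,0,0,1, 0,0,0.02,0,0,0,1, 0,0,0.032,0,0,0,1, 0,0,0.041,0,0,0,1, 0,0,0.041,0,0,0,1]'; python3 -m creep '[0,0,0,0,0,0,1, 0,0,0,0,0,0,1, 0,0,0,0,0,0,1, 0,0,0,0,0,0,1, 0,0,0,0,0,0,1]';python3 -c "from h import *;to(.4555,.0845,.0037)"
```

```text
t: 7.48
tcp_pos: [0.4532, 0.0834, 0.006]
tool_rot: [2.217, -2.218, -0.004]
contact_force: [0.0, -1.7, -2.0]
width: 0.501
t: 7.9
tcp_pos: [0.4535, 0.0835, 0.0065]
tool_rot: [2.218, -2.218, -0.004]
contact_force: [-0.4, -0.6, -0.7]
width: 0.501
tcp [0.4535 0.0835 0.0065] w 0.501 shift [-0.001  -0.002   0.0028] turn [ 0.005 -0.002 -0.   ] q [ 0.62 -0.27 -0.57 -0.   -1.28  0.95] F [-0.4 -0.6 -0.7]
```

```bash
python3 -m creep '[-0.001,-0.002,0.001,0.005,-0.002,0,1, -0.001,-0.002,0.002,0.005,-0.002,0,1, -0.001,-0.002,0.003,0.005,-0.002,0,1, -0.001,-0.002,0.003,0.005,-0.002,0,1, -0.001,-0.002,0.003,0.005,-0.002,0,1]'; python3 -c "from h import *;to(.4555,.0845,.0037)"
```

```text
t: 8.32
tcp_pos: [0.4557, 0.0845, 0.0036]
tool_rot: [-2.221, 2.221, 0.0]
contact_force: [0.3, -0.1, -0.3]
width: 0.504
tcp [0.4557 0.0845 0.0036] w 0.504 shift [ 0.      0.0002 -0.0001] turn [-0.  0. -0.] q [ 0.62 -0.27 -0.57 -0.   -1.27  0.95] F [ 0.3 -0.1 -0.3]
```

```bash
python3 -m creep '[0,0,0.0005,0,0,0,1, 0,0,0.001,0,0,0,1, 0,0,0.001,0,0,0,0.5, 0,0,0.001,0,0,0,-0.2, 0,0,0.001,0,0,0,-1]'; python3 -m creep '[0,0,0,0,0,0,-1, 0,0,0,0,0,0,-1, 0,0,0,0,0,0,-1, 0,0,0,0,0,0,-1, 0,0,0,0,0,0,-1]';python3 -m creep '[0,0,-0.015,0,0,0,-1, 0,0,-0.05,0,0,0,-1, 0,0,-0.09,0,0,0,-1, 0,0,-0.12,0,0,0,-1, 0,0,-0.15,0,0,0,-1]'; python3 - <<'E'
from h import *
p,d=snapshot("side");cv2.imwrite("pics/s4.png",cv2.resize(p[130:330,170:420],(750,600)))
P=cloud("side",d)[0];print(axis(P,np.array([.4555,.0845]),.022,.02,.05),P[np.hypot(*(P[:,:2]-[.4555,.0845]).T)<.02][:,2].max())
to(.468,-.2397,.1)
E
```

```text
t: 8.73
tcp_pos: [0.4557, 0.0846, 0.0025]
tool_rot: [-2.221, 2.221, 0.0]
contact_force: [0.6, 0.4, 0.4]
width: 0.723
t: 9.15
tcp_pos: [0.4556, 0.0845, 0.0024]
tool_rot: [-2.221, 2.221, 0.0]
contact_force: [0.5, 0.5, -1.3]
width: 0.998
t: 9.57
tcp_pos: [0.4557, 0.0844, 0.1546]
tool_rot: [-2.22, 2.22, -0.0]
contact_force: [0.8, 0.4, -0.1]
width: 1.0
(array([0.45659514, 0.08463477]), 284, np.float64(0.0012768766743925448)) 0.3426180089060968
tcp [0.4582 0.0847 0.1613] w 1.0 shift [ 0.3246 -0.0092  0.0603] turn [-0.01   0.003 -0.   ] q [ 0.62 -0.34 -0.34  0.   -1.56  0.95] F [-0. -1.  7.]
```

View pics/s4.png

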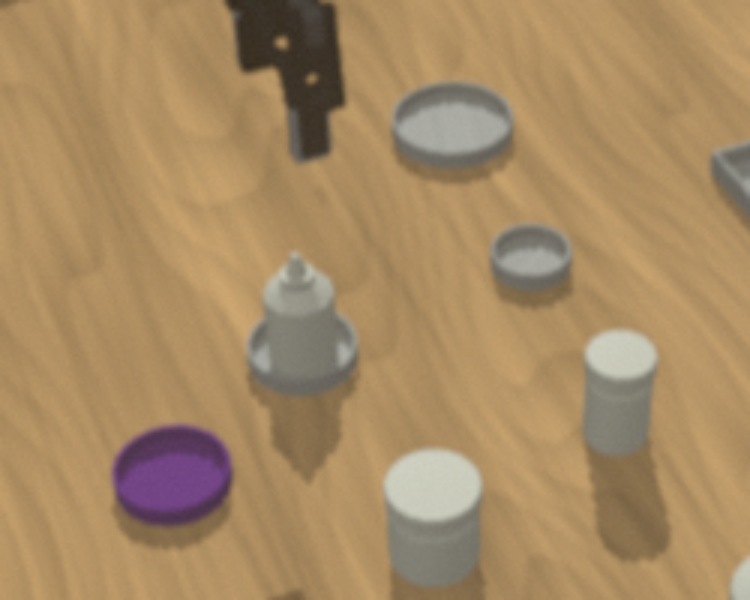

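The medium bottle stands upright and centred in its dish (302,340). Next is the small bottle.

```bash
python3 -m creep '[0.03,-0.001,0,0,0,0,-1, 0.065,-0.002,0,0,0,0,-1, 0.1,-0.003,0,0,0,0,-1, 0.135,-0.004,0,0,0,0,-1, 0.165,-0.005,0,0,0,0,-1]'; python3 -m creep '[0.03,-0.001,0,0,0,0,-1, 0.065,-0.002,0,0,0,0,-1, 0.1,-0.003,0,0,0,0,-1, 0.13,-0.004,0,0,0,0,-1, 0.155,-0.004,0,0,0,0,-1]'; python3 -m creep '[0,0,0,0,0,0,-1, 0,0,0,0,0,0,-1, 0,0,0.02,0,0,0,-1, 0,0,0.04,0,0,0,-1, 0,0,0.04,0,0,0,-1]'; python3 -c "from h import *;to(.468,-.2397,.06)"
```

```text
t: 10.03
tcp_pos: [0.4629, -0.0821, 0.1608]
tool_rot: [-2.214, 2.215, -0.008]
contact_force: [1.2, 0.7, -0.9]
width: 0.996
t: 10.45
tcp_pos: [0.4666, -0.2393, 0.16]
tool_rot: [-2.213, 2.216, -0.008]
contact_force: [0.5, 0.4, 0.4]
width: 1.001
t: 10.87
tcp_pos: [0.4653, -0.2374, 0.1156]
tool_rot: [-2.216, 2.217, 0.002]
contact_force: [-0.3, 0.8, -1.3]
width: 0.996
tcp [ 0.4653 -0.2374  0.1156] w 0.996 shift [ 0.0026 -0.0025  0.0556] turn [-0.005  0.006 -0.001] q [-0.09 -0.16 -0.27 -0.01 -1.45  1.66] F [-0.3  0.8 -1.3]
```

```bash
python3 -m creep '[0.002,-0.002,0.01,-0.005,0.006,0,-1, 0.002,-0.002,0.025,-0.005,0.006,0,-1, 0.002,-0.002,0.04,-0.005,0.006,0,-1, 0.002,-0.002,0.053,-0.005,0.006,0,-1, 0.002,-0.002,0.053,-0.005,0.006,0,-1]'; python3 - <<'E'
from h import *
to(.468,-.2397,-.005);t=sense()['tcp_pos']
p,d=snapshot("side");P,u,v=cloud("side",d);g=p[v,u].astype(int).max(1)
m=(np.abs(P[:,0]-t[0])<.04)&(np.abs(P[:,1]-t[1])<.08)&(P[:,2]>.02)&(g<75)
print(np.sort(P[m][:,2])[:12].round(4), axis(P,np.array([.468,-.2397]),.015,.008,.038))
q=P[m&(P[:,2]<.13)];print(q.min(0),q.max(0))
E
```

```text
t: 11.28
tcp_pos: [0.4664, -0.2381, 0.0598]
tool_rot: [2.22, -2.22, -0.006]
contact_force: [-1.3, -0.3, -1.0]
width: 1.004
tcp [ 0.4664 -0.2381  0.0598] w 1.004 shift [ 0.0017 -0.0019  0.0648] turn [0.004 0.001 0.   ] q [-0.09 -0.13 -0.35 -0.   -1.35  1.66] F [-1.3 -0.3 -1. ]
[0.0975 0.0978 0.0983 0.0984 0.0985 0.0985 0.0986 0.0988 0.0995 0.0996
 0.1    0.1009] (array([ 0.46782965, -0.23965953]), 217, np.float64(0.0008270209587439034))
[ 0.45793707 -0.2962668   0.09748185] [ 0.47641712 -0.19367739  0.12978913]
```

```bash
python3 -m creep '[0.002,-0.002,0.012,0.004,0.001,0,-1, 0.002,-0.002,0.027,0.004,0.001,0,-1, 0.002,-0.002,0.042,0.004,0.001,0,-1, 0.002,-0.002,0.056,0.004,0.001,0,-1, 0.002,-0.002,0.056,0.004,0.001,0,-1]'; python3 -c "from h import *;to(.468,-.2397,-.005)"
```

```text
t: 11.75
tcp_pos: [0.4678, -0.2401, 0.0038]
tool_rot: [2.221, -2.221, -0.002]
contact_force: [-0.8, 0.1, -0.4]
width: 0.998
tcp [ 0.4678 -0.2401  0.0038] w 0.998 shift [-0.0004 -0.0002  0.0088] turn [0.002 0.    0.   ] q [-0.09 -0.08 -0.41  0.   -1.24  1.66] F [-0.8  0.1 -0.4]
```

```bash
python3 -m creep '[0,0,0.004,0.002,0,0,-1, 0,0,0.009,0.002,0,0,-1, 0,0,0.009,0.002,0,0,-1, 0,0,0.009,0.002,0,0,-0.5, 0,0,0.009,0.002,0,0,0]' 40; python3 -m creep '[0,0,0,0,0,0,0.3, 0,0,0,0,0,0,1, 0,0,0,0,0,0,1, 0,0,0,0,0,0,1, 0,0,0,0,0,0,1]';  python3 -m creep '[0,0,0,0,0,0,1, 0,0,0,0,0,0,1, 0,0,0,0,0,0,1, 0,0,0,0,0,0,1, 0,0,0,0,0,0,1]'; python3 -c "from h import *;to(.468,-.2397,-.005)"
```

```text
t: 12.17
tcp_pos: [0.4682, -0.2403, -0.0044]
tool_rot: [-2.221, 2.221, -0.002]
contact_force: [-0.1, 0.3, -0.5]
width: 0.745
t: 12.58
tcp_pos: [0.4687, -0.2405, -0.0038]
tool_rot: [-2.221, 2.22, -0.004]
contact_force: [0.3, -0.4, 2.5]
width: 0.338
t: 13.0
tcp_pos: [0.4687, -0.2404, -0.0038]
tool_rot: [-2.221, 2.22, -0.004]
contact_force: [-0.1, 0.3, 1.7]
width: 0.335
tcp [ 0.4687 -0.2404 -0.0038] w 0.335 shift [-0.0007  0.0007  0.0012] turn [-0.002 -0.001  0.   ] q [-0.09 -0.08 -0.42  0.   -1.22  1.66] F [-0.1  0.3  1.7]
```

```bash
python3 -m creep '[0,0,-0.01,0,0,0,1, 0,0,-0.035,0,0,0,1, 0,0,-0.065,0,0,0,1, 0,0,-0.095,0,0,0,1, 0,0,-0.12,0,0,0,1]'; python3 -m creep '[-0.015,-0.007,0,0,0,0,1, -0.04,-0.018,0,0,0,0,1, -0.075,-0.033,0,0,0,0,1, -0.11,-0.049,0,0,0,0,1, -0.145,-0.065,0,0,0,0,1]'; python3 -m creep '[-0.035,-0.015,0,0,0,0,1, -0.07,-0.03,0,0,0,0,1, -0.105,-0.045,0,0,0,0,1, -0.14,-0.06,0,0,0,0,1, -0.16,-0.07,0,0,0,0,1]';  python3 -c "from h import *;to(.6243,.1087,.05)"
```

```text
t: 13.42
tcp_pos: [0.4684, -0.2406, 0.119]
tool_rot: [-2.221, 2.22, -0.006]
contact_force: [0.3, -0.3, -0.2]
width: 0.336
t: 13.83
tcp_pos: [0.5336, -0.0941, 0.1197]
tool_rot: [-2.22, 2.22, -0.006]
contact_force: [0.3, -0.8, -0.5]
width: 0.333
t: 14.25
tcp_pos: [0.6041, 0.0691, 0.1198]
tool_rot: [-2.222, 2.218, -0.005]
contact_force: [0.0, -0.7, -0.8]
width: 0.333
tcp [0.6041 0.0691 0.1198] w 0.333 shift [-0.0397 -0.02    0.0698] turn [-0.004 -0.001  0.002] q [ 0.44  0.07 -0.05  0.   -1.45  1.13] F [ 0.  -0.7 -0.8]
```

```bash
python3 -m creep '[-0.015,-0.007,0,-0.004,-0.001,0.002,1, -0.03,-0.015,0,-0.004,-0.001,0.002,1, -0.039,-0.02,0.02,-0.004,-0.001,0.002,1, -0.039,-0.02,0.045,-0.004,-0.001,0.002,1, -0.039,-0.02,0.068,-0.004,-0.001,0.002,1]'; python3 -m creep '[0,0,0,0,0,0,1, 0,0,0,0,0,0,1, 0,0,0,0,0,0,1, 0,0,0,0,0,0,1, 0,0,0,0,0,0,1]'; python3 - <<'E'
from h import *
to(.6243,.1087,.003);t=sense()['tcp_pos'][:2];A=[]
for n in("side","top"):
    P=cloud(n,snapshot(n)[1])[0];A.append(P)
    b=P[(np.hypot(*(P[:,:2]-t).T)<.02)&(P[:,2]>.03)]
    print(n,b[:,2].min(),axis(P,t,.015,.058,.078))
print(axis(np.vstack(A),np.array([.6243,.1087]),.0255,.008,.02))
E
```

```text
t: 14.67
tcp_pos: [0.6243, 0.1089, 0.0511]
tool_rot: [2.222, -2.221, -0.001]
contact_force: [0.1, -0.6, -1.3]
width: 0.331
t: 15.08
tcp_pos: [0.6253, 0.1091, 0.0533]
tool_rot: [-2.22, 2.219, -0.001]
contact_force: [0.3, -0.7, -1.2]
width: 0.34
tcp [0.6253 0.1091 0.0533] w 0.34 shift [0.0005 0.0011 0.0503] turn [-0.002  0.001  0.   ] q [ 0.49  0.16 -0.06 -0.   -1.34  1.08] F [ 0.3 -0.7 -1.2]
side 0.056744534946359615 (array([0.6251307 , 0.10887372]), 103, np.float64(0.001797031474433727))
top 0.05880549966005258 (array([0.62443634, 0.10878966]), 38, np.float64(0.0007980550182796602))
(array([0.62405766, 0.10808766]), 293, np.float64(0.0029487341015803116))
```

```bash
python3 -m creep '[0,0.001,0.01,-0.002,0.001,0,1, 0,0.001,0.022,-0.002,0.001,0,1, 0,0.001,0.034,-0.002,0.001,0,1, 0,0.001,0.046,-0.002,0.001,0,1, 0,0.001,0.046,-0.002,0.001,0,1]'; python3 -m creep '[0,0,0,0,0,0,1, 0,0,0,0,0,0,1, 0,0,0,0,0,0,1, 0,0,0,0,0,0,1, 0,0,0,0,0,0,1]'; python3 -c "from h import *;to(.6243,.1085,.0002)"
```

```text
t: 15.6
tcp_pos: [0.6215, 0.1084, 0.0017]
tool_rot: [2.217, -2.217, -0.006]
contact_force: [-0.1, -0.1, -1.8]
width: 0.339
t: 16.02
tcp_pos: [0.6219, 0.1085, 0.0023]
tool_rot: [2.218, -2.218, -0.005]
contact_force: [-0.4, -0.7, -0.6]
width: 0.338
tcp [0.6219 0.1085 0.0023] w 0.338 shift [-0.     -0.0025  0.0021] turn [ 0.006 -0.001 -0.   ] q [ 0.49  0.2  -0.12 -0.   -1.26  1.08] F [-0.4 -0.7 -0.6]
```

```bash
python3 -m creep '[0,-0.0025,0.001,0.006,-0.001,0,1, 0,-0.0025,0.002,0.006,-0.001,0,1, 0,-0.0025,0.003,0.006,-0.001,0,1, 0,-0.0025,0.003,0.006,-0.001,0,1, 0,-0.0025,0.003,0.006,-0.001,0,1]'; python3 -c "from h import *;to(.6243,.1085,.0002)"
```

```text
t: 16.43
tcp_pos: [0.6248, 0.1086, 0.0003]
tool_rot: [-2.221, 2.221, -0.001]
contact_force: [-2.5, 0.2, 4.4]
width: 0.332
tcp [6.248e-01 1.086e-01 3.000e-04] w 0.332 shift [0.0001 0.0005 0.0001] turn [-0.001 -0.     0.   ] q [ 0.49  0.2  -0.12  0.   -1.25  1.08] F [-2.5  0.2  4.4]
```

```bash
python3 -m creep '[0,0,0,0,0,0,0.7, 0,0,0,0,0,0,0.3, 0,0,0,0,0,0,-0.2, 0,0,0,0,0,0,-1, 0,0,0,0,0,0,-1]'; python3 -m creep '[0,0,0,0,0,0,-1, 0,0,0,0,0,0,-1, 0,0,0,0,0,0,-1, 0,0,0,0,0,0,-1, 0,0,0,0,0,0,-1]';python3 -m creep '[0,0,-0.015,0,0,0,-1, 0,0,-0.05,0,0,0,-1, 0,0,-0.09,0,0,0,-1, 0,0,-0.12,0,0,0,-1, 0,0,-0.12,0,0,0,-1]'; python3 - <<'E'
from h import *
p,d=snapshot("side");cv2.imwrite("pics/s5.png",cv2.resize(p[130:280,240:440],(800,600)))
P=cloud("side",d)[0];print(axis(P,np.array([.624,.1085]),.015,.02,.04))
to(.6066,-.2421,.12)
E
```

```text
t: 16.85
tcp_pos: [0.6246, 0.1085, -0.0002]
tool_rot: [-2.221, 2.221, -0.001]
contact_force: [0.2, -0.1, 0.2]
width: 0.765
t: 17.27
tcp_pos: [0.6246, 0.1085, -0.0002]
tool_rot: [-2.221, 2.221, -0.001]
contact_force: [0.3, -0.2, -0.2]
width: 0.998
t: 17.68
tcp_pos: [0.628, 0.109, 0.1291]
tool_rot: [-2.214, 2.213, -0.012]
contact_force: [-0.1, 0.4, 1.2]
width: 1.0
(array([0.62426703, 0.10862072]), 120, np.float64(0.0011699431153655035))
tcp [0.6268 0.1091 0.1252] w 1.0 shift [0.3513 0.0203 0.0042] turn [-0.009  0.002  0.   ] q [ 0.49  0.13  0.03  0.   -1.46  1.08] F [-0.   0.7 -0.2]
```

View pics/s5.png

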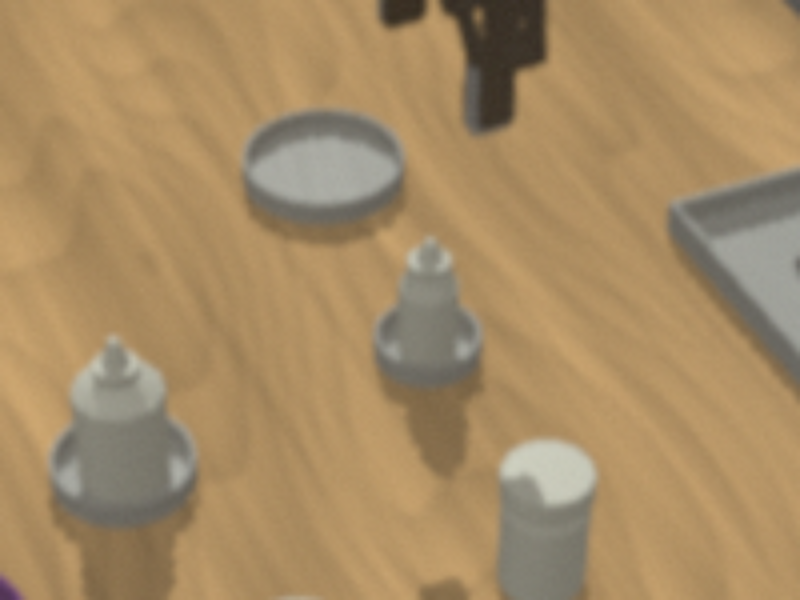

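The small bottle is upright and centred in its dish (428,330). Now the large one.

```bash
python3 -m creep '[0.035,0.002,0,0,0,0,-1, 0.07,0.004,0,0,0,0,-1, 0.105,0.006,0,0,0,0,-1, 0.14,0.008,0,0,0,0,-1, 0.175,0.01,0,0,0,0,-1]'; python3 -m creep '[0.035,0.002,0,0,0,0,-1, 0.07,0.004,0,0,0,0,-1, 0.105,0.006,0,0,0,0,-1, 0.14,0.008,0,0,0,0,-1, 0.172,0.01,0,0,0,0,-1]'; python3 -m creep '[0,0,0,0,0,0,-1, 0,0,0,0,0,0,-1, 0,0,0,0,0,0,-1, 0,0,0,0,0,0,-1, 0,0,0,0,0,0,-1]'; python3 -c "from h import *;to(.6066,-.2421,.075)"
```

```text
t: 18.15
tcp_pos: [0.6161, -0.0673, 0.1237]
tool_rot: [-2.217, 2.216, -0.006]
contact_force: [0.4, -0.6, 0.0]
width: 1.0
t: 18.57
tcp_pos: [0.6053, -0.2411, 0.122]
tool_rot: [-2.217, 2.217, -0.004]
contact_force: [1.5, 1.0, -0.4]
width: 1.001
t: 18.98
tcp_pos: [0.6056, -0.2399, 0.122]
tool_rot: [-2.219, 2.215, -0.004]
contact_force: [-0.5, 1.1, 0.8]
width: 0.999
tcp [ 0.6056 -0.2399  0.122 ] w 0.999 shift [ 0.0023 -0.0007  0.047 ] turn [-0.006  0.003  0.002] q [-0.07  0.18  0.08 -0.   -1.47  1.65] F [-0.5  1.1  0.8]
```

```bash
python3 -m creep '[0.002,-0.001,0.01,-0.006,0.003,0.002,-1, 0.002,-0.001,0.022,-0.006,0.003,0.002,-1, 0.002,-0.001,0.034,-0.006,0.003,0.002,-1, 0.002,-0.001,0.045,-0.006,0.003,0.002,-1, 0.002,-0.001,0.045,-0.006,0.003,0.002,-1]'; python3 -m creep '[0,0,0,0,0,0,-1, 0,0,0,0,0,0,-1, 0,0,0,0,0,0,-1, 0,0,0,0,0,0,-1, 0,0,0,0,0,0,-1]'; python3 -c "from h import *;to(.6066,-.2421,.012)"
```

```text
t: 19.4
tcp_pos: [0.6051, -0.2409, 0.0724]
tool_rot: [2.219, -2.22, -0.008]
contact_force: [0.1, 0.6, -0.2]
width: 1.002
t: 19.82
tcp_pos: [0.6054, -0.241, 0.0731]
tool_rot: [2.22, -2.22, -0.007]
contact_force: [-0.5, -0.3, 0.9]
width: 1.001
tcp [ 0.6054 -0.241   0.0731] w 1.001 shift [ 0.0012 -0.0015  0.0611] turn [ 0.004  0.002 -0.   ] q [-0.07  0.2   0.02 -0.   -1.39  1.64] F [-0.5 -0.3  0.9]
```

```bash
python3 -m creep '[0.001,-0.001,0.012,0.004,0.002,0,-1, 0.001,-0.001,0.027,0.004,0.002,0,-1, 0.001,-0.001,0.042,0.004,0.002,0,-1, 0.001,-0.001,0.053,0.004,0.002,0,-1, 0.001,-0.001,0.053,0.004,0.002,0,-1]'; python3 -m creep '[0,0,0,0,0,0,-1, 0,0,0,0,0,0,-1, 0,0,0,0,0,0,-1, 0,0,0,0,0,0,-1, 0,0,0,0,0,0,-1]'; python3 -c "from h import *;to(.6066,-.2421,.012)"
```

```text
t: 20.23
tcp_pos: [0.6046, -0.2415, 0.0173]
tool_rot: [2.219, -2.22, -0.006]
contact_force: [0.2, 0.4, -0.0]
width: 1.0
t: 20.65
tcp_pos: [0.6051, -0.2416, 0.0181]
tool_rot: [2.22, -2.221, -0.004]
contact_force: [0.5, -0.3, -0.3]
width: 1.001
tcp [ 0.6051 -0.2416  0.0181] w 1.001 shift [ 0.0005 -0.0015  0.0061] turn [ 0.003  0.001 -0.001] q [-0.07  0.24 -0.05 -0.   -1.29  1.64] F [ 0.5 -0.3 -0.3]
```

```bash
python3 -m creep '[0,-0.0015,0.003,0.003,0.001,0,-1, 0,-0.0015,0.006,0.003,0.001,0,-1, 0,-0.0015,0.006,0.003,0.001,0,-0.7, 0,-0.0015,0.006,0.003,0.001,0,-0.3, 0,-0.0015,0.006,0.003,0.001,0,0.2]' 50; python3 -m creep '[0,0,0,0,0,0,1, 0,0,0,0,0,0,1, 0,0,0,0,0,0,1, 0,0,0,0,0,0,1, 0,0,0,0,0,0,1]'; python3 -m creep '[0,0,-0.005,0,0,0,1, 0,0,-0.01,0,0,0,1, 0,0,-0.02,0,0,0,1, 0,0,-0.02,0,0,0,1, 0,0,-0.02,0,0,0,1]'; python3 - <<'E'
from h import *
to(.6066,-.2421,.012)
p,d=snapshot("side");cv2.imwrite("pics/s6.png",cv2.resize(p[240:390,350:550],(800,600)))
E
```

```text
t: 21.07
tcp_pos: [0.6068, -0.2418, 0.0126]
tool_rot: [2.221, -2.222, 0.001]
contact_force: [0.1, -0.5, -0.7]
width: 0.685
t: 21.48
tcp_pos: [0.6066, -0.2417, 0.0123]
tool_rot: [2.221, -2.221, 0.001]
contact_force: [-0.5, -0.4, -2.4]
width: 0.685
t: 21.9
tcp_pos: [0.6075, -0.2419, 0.0339]
tool_rot: [-2.22, 2.221, -0.004]
contact_force: [-0.8, 0.4, -2.0]
width: 0.68
tcp [ 0.6075 -0.2419  0.0339] w 0.68 shift [0.0002 0.001  0.0219] turn [-0.002 -0.001 -0.   ] q [-0.07  0.22 -0.03  0.   -1.31  1.64] F [-0.8  0.4 -2. ]
```

View pics/s6.png

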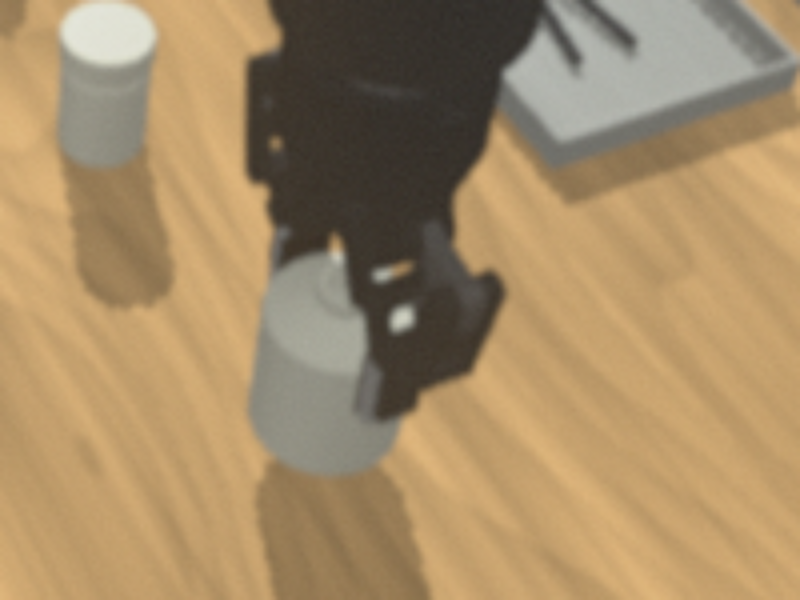

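The picture shows the large bottle (325,370) held by its body, upright and off the table. I'll raise it over the jars and carry it to the large dish.

```bash
python3 -m creep '[0,0,-0.015,0,0,0,1, 0,0,-0.04,0,0,0,1, 0,0,-0.065,0,0,0,1, 0,0,-0.085,0,0,0,1, 0,0,-0.095,0,0,0,1]'; python3 -m creep '[-0.015,-0.001,0,0,0,0,1, -0.045,-0.002,0,0,0,0,1, -0.08,-0.004,0,0,0,0,1, -0.115,-0.006,0,0,0,0,1, -0.15,-0.008,0,0,0,0,1]'; python3 -m creep '[-0.035,-0.002,0,0,0,0,1, -0.07,-0.004,0,0,0,0,1, -0.105,-0.006,0,0,0,0,1, -0.14,-0.008,0,0,0,0,1, -0.175,-0.009,0,0,0,0,1]';python3 -c "from h import *;to(.634,.2645,.12)"
```

```text
t: 22.37
tcp_pos: [0.6078, -0.242, 0.1313]
tool_rot: [-2.22, 2.22, -0.008]
contact_force: [0.2, 0.5, -0.7]
width: 0.685
t: 22.78
tcp_pos: [0.615, -0.09, 0.1293]
tool_rot: [-2.22, 2.222, -0.005]
contact_force: [0.5, 1.4, -0.9]
width: 0.686
t: 23.2
tcp_pos: [0.6232, 0.0873, 0.1274]
tool_rot: [2.221, -2.222, 0.003]
contact_force: [-0.0, -0.4, -3.1]
width: 0.687
tcp [0.6232 0.0873 0.1274] w 0.687 shift [-0.1772 -0.0107  0.0072] turn [-0.001 -0.001 -0.001] q [ 0.46  0.12  0.02  0.   -1.47  1.11] F [-0.  -0.4 -3.1]
```

```bash
python3 -m creep '[-0.035,-0.002,0,0,0,0,1, -0.07,-0.004,0,0,0,0,1, -0.105,-0.006,0,0,0,0,1, -0.14,-0.009,0,0,0,0,1, -0.17,-0.011,0,0,0,0,1]'; python3 -m creep '[0,0,0.01,0,0,0,1, 0,0,0.025,0,0,0,1, 0,0,0.04,0,0,0,1, 0,0,0.05,0,0,0,1, 0,0,0.055,0,0,0,1]'; python3 -m creep '[0,0,0,0,0,0,1, 0,0,0,0,0,0,1, 0,0,0,0,0,0,1, 0,0,0,0,0,0,1, 0,0,0,0,0,0,1]';python3 - <<'E'
from h import *
to(.634,.2645,.018);t=sense()['tcp_pos'][:2];A=[]
for n in("side","top"):
    P=cloud(n,snapshot(n)[1])[0];A.append(P)
    b=P[(np.hypot(*(P[:,:2]-t).T)<.033)&(P[:,2]>.03)]
    print(n,b[:,2].min(),axis(P,t,.03,.06,.09))
print(axis(np.vstack(A),np.array([.634,.2645]),.0425,.008,.02))
E
```

```text
t: 23.62
tcp_pos: [0.6331, 0.26, 0.1252]
tool_rot: [2.22, -2.219, 0.001]
contact_force: [0.1, -0.2, -1.8]
width: 0.683
t: 24.03
tcp_pos: [0.6314, 0.2595, 0.0667]
tool_rot: [2.217, -2.216, -0.002]
contact_force: [-0.5, -0.1, -2.2]
width: 0.687
t: 24.45
tcp_pos: [0.6318, 0.2597, 0.0677]
tool_rot: [2.218, -2.217, -0.001]
contact_force: [-0.8, -0.3, -1.4]
width: 0.687
tcp [0.6318 0.2597 0.0677] w 0.687 shift [-0.005  -0.0024  0.0497] turn [ 0.004 -0.003  0.   ] q [ 0.68  0.29  0.11 -0.   -1.39  0.89] F [-0.8 -0.3 -1.4]
side 0.052502647314459805 (array([0.63247357, 0.25983017]), 348, np.float64(0.0015649111386101227))
top 0.05708243682403478 (array([0.63200987, 0.25948111]), 144, np.float64(0.0007380487173085303))
(array([0.63439369, 0.26499558]), 372, np.float64(0.004098771527237302))
```

```bash
python3 -m creep '[-0.005,-0.003,0.005,0.004,-0.003,0,1, -0.005,-0.003,0.016,0.004,-0.003,0,1, -0.005,-0.003,0.03,0.004,-0.003,0,1, -0.005,-0.003,0.044,0.004,-0.003,0,1, -0.005,-0.003,0.044,0.004,-0.003,0,1]'; python3 -m creep '[0,0,0,0,0,0,1, 0,0,0,0,0,0,1, 0,0,0,0,0,0,1, 0,0,0,0,0,0,1, 0,0,0,0,0,0,1]';python3 -c "from h import *;to(.6345,.2648,.0161)"
```

```text
t: 24.97
tcp_pos: [0.6317, 0.2632, 0.0173]
tool_rot: [2.215, -2.216, -0.005]
contact_force: [-0.1, -0.0, -2.9]
width: 0.683
t: 25.38
tcp_pos: [0.6319, 0.2633, 0.0176]
tool_rot: [2.216, -2.216, -0.004]
contact_force: [-0.2, 0.1, -1.6]
width: 0.685
tcp [0.6319 0.2633 0.0176] w 0.685 shift [-0.0015 -0.0026  0.0015] turn [ 0.008 -0.004 -0.   ] q [ 0.68  0.32  0.06 -0.   -1.31  0.89] F [-0.2  0.1 -1.6]
```

```bash
python3 -m creep '[-0.0015,-0.0025,0.0005,0.008,-0.004,0,1, -0.0015,-0.0025,0.001,0.008,-0.004,0,1, -0.0015,-0.0025,0.002,0.008,-0.004,0,1, -0.0015,-0.0025,0.0025,0.008,-0.004,0,1, -0.0015,-0.0025,0.0025,0.008,-0.004,0,1]';python3 -c "from h import *;to(.6345,.2648,.0161)"
```

```text
t: 25.8
tcp_pos: [0.6347, 0.2649, 0.0162]
tool_rot: [-2.22, 2.22, -0.001]
contact_force: [-1.7, 0.2, 4.3]
width: 0.685
tcp [0.6347 0.2649 0.0162] w 0.685 shift [0.0001 0.0002 0.0001] turn [-0.002  0.001  0.   ] q [ 0.69  0.32  0.05  0.   -1.3   0.89] F [-1.7  0.2  4.3]
```

Contact is felt (force went from -1.6 to +4.3 N). Release and withdraw.

```bash
python3 -m creep '[0,0,0,0,0,0,0.3, 0,0,0,0,0,0,0, 0,0,0,0,0,0,-0.5, 0,0,0,0,0,0,-1, 0,0,0,0,0,0,-1]'; python3 -m creep '[0,0,0,0,0,0,-1, 0,0,0,0,0,0,-1, 0,0,-0.005,0,0,0,-1, 0,0,-0.015,0,0,0,-1, 0,0,-0.03,0,0,0,-1]'; python3 -m creep '[0,0,-0.03,0,0,0,-1, 0,0,-0.07,0,0,0,-1, 0,0,-0.11,0,0,0,-1, 0,0,-0.14,0,0,0,-1, 0,0,-0.14,0,0,0,-1]'; python3 -m creep '[0,0,0,0,0,0,-1, 0,0,0,0,0,0,-1, 0,0,0,0,0,0,-1, 0,0,0,0,0,0,-1, 0,0,0,0,0,0,-1]'; python3 - <<'E'
from h import *
p,d=snapshot("side");cv2.imwrite("pics/s7.png",cv2.resize(p[90:390,200:500],(600,600)))
P=np.vstack([cloud("side",d)[0],cloud("top",snapshot("top")[1])[0]])
for k,xy,R,a,b in(("L",(.6345,.265),.03,.02,.06),("M",(.4555,.0845),.022,.02,.05),("S",(.624,.1085),.015,.02,.04),("jW",(.4707,-.095),.027,.008,.05),("jN",(.6073,-.051),.021,.008,.06)):
    print(k,axis(P,np.array(xy),R,a,b))
    q=P[(np.hypot(*(P[:,:2]-xy).T)<.012)&(P[:,2]<.12)]; print(q[:,2].max())
print(sense()['tcp_pos'])
E
```

```text
t: 26.22
tcp_pos: [0.6347, 0.2649, 0.016]
tool_rot: [-2.22, 2.22, -0.001]
contact_force: [0.2, -0.3, 0.2]
width: 0.991
t: 26.63
tcp_pos: [0.634, 0.2644, 0.0456]
tool_rot: [2.221, -2.221, 0.0]
contact_force: [1.1, -0.6, 0.4]
width: 0.998
t: 27.05
tcp_pos: [0.6369, 0.265, 0.1969]
tool_rot: [-2.212, 2.213, -0.008]
contact_force: [-0.5, -0.3, 0.7]
width: 1.0
t: 27.47
tcp_pos: [0.6365, 0.2648, 0.1955]
tool_rot: [-2.214, 2.214, -0.007]
contact_force: [-0.2, 0.4, -0.8]
width: 0.999
L (array([0.63541815, 0.26486236]), 631, np.float64(0.001500869202424618))
0.1037702472176033
M (array([0.4563536 , 0.08467889]), 335, np.float64(0.0013991469110090395))
0.08925064096289018
S (array([0.62412592, 0.10865238]), 171, np.float64(0.0014682767016103177))
0.07551975446463861
jW (array([ 0.4709122 , -0.09489508]), 550, np.float64(0.001060662602577893))
0.06295935586088278
jN (array([ 0.60712646, -0.051164  ]), 574, np.float64(0.0013055396907245204))
0.07229980266752344
[0.63666166 0.26481948 0.19580722]
```

View pics/s7.png

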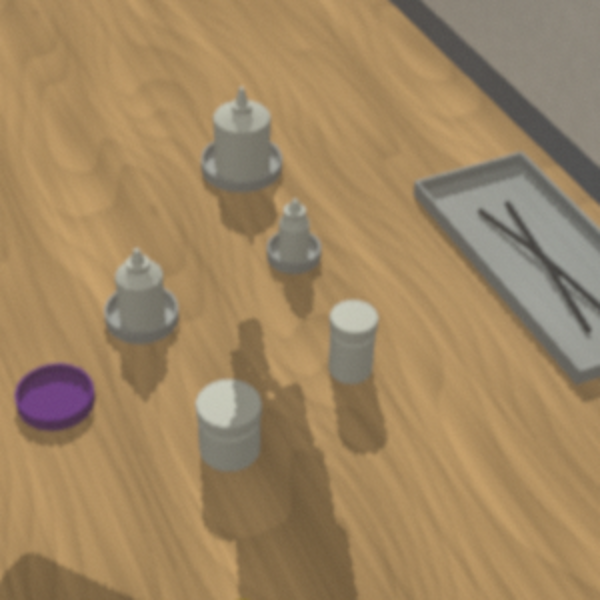

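All three bottles stand upright in their own dishes: large (242,145), small (294,235) and medium (140,300). Both jars are where they were, and the arm is clear.

```bash
python3 -c "from plant import *;print(sign_off())"
```

```text
the job is handed in; nothing more can be done
None
```

All three squeeze bottles stand upright and released in the dishes of their own size. I handed the job in after about 27.5 s of the 88 s allowed.

- **Position:** the last camera check put each bottle's axis within about 2 mm of its dish's centre. Their tops read about 4 mm higher than when on the table, give or take 1–2 mm, which matches the dish floor.
- **Bystanders:** both jars measured within 1 mm of where they started. I never went near the yellow bottle or touched the purple dish. The gripper was open and well above everything at the end.
- **What disagreed:** the fingertips sat about 36 mm higher than the reported TCP height implied. Because of this, my first grasp on the medium bottle closed on its collar. I let go without disturbing it, measured the offset with the cameras, and used it for every grasp after that.
- **Not confirmed:** `sign_off()` gave no verdict. I judged tilt only by eye in the picture, and did not measure the angle.

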